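Pack the hanging leg of a stock rack

TASK

One leg of the low stock rack hangs clear of the deck, and nobody has measured the gap. Try the horseshoe packers under its foot, without forcing any, until you find the one that slides in snugly around the anchor bolt, fully home, so that the leg's weight rests on it. Leave that one in place and the other two lying flat on the deck, clear of the foot; do not disturb the spanner, the spirit level or the carton.

Things in the scene. Friction and masses are not known exactly. Their poses are not given: they have to be found in the camera images.
- rack: Low stock rack, fixed, 240 mm high: grey perforated posts, orange beams, shelf with bins and a carton. Origin on the deck (z = 0) on the axis of the anchor bolt (fixed steel stud, 12 mm thick, 45 mm tall) of its loose corner leg, the one nearest the robot; x points in under the foot, the way a packer slides in; z up. Packer home: its origin at this one, at most 10 mm short, x axes parallel.
- foot_mouth (a point): Point on the deck below the front edge of the loose leg's foot, 40 mm before the bolt. The foot is a 5 mm plate, 90 mm wide, from here to 125 mm farther in; the 50 mm square post stands on it from 70 to 120 mm in. Its underside hangs 3 to 11.2 mm above the deck: differs every time, not given. The snug packer is 0.3 to 3.5 mm thicker than this gap.
- leg (a joint): Vertical play of the loose leg, m: 0 hanging in its hooks, 0.0036 at the upper stop; small lifts are lost in reading noise (0.6 mm). A bevelled packer lifts the leg (about 0.5 kg), which then presses on it with about 5 N: pushing a snug packer takes about 5 to 16 N, a too thin one under 3 N; a too thick one stops dead at the foot's edge or on its bevel.
- packer_1: Black nylon horseshoe packer, 6 mm thick, one round hole in its tail plate; 132 x 56 mm, about 62 g. Slot 20 mm wide, 46 mm long, open at the nose; prong tops bevelled over the last 15 mm to a blunt nose 2 mm high. Origin on the underside where the bolt axis stands once the slot has bottomed; x to the nose (40 mm ahead; tail end 92 mm behind), z up. Starts flat on the deck (z = 0).
- packer_2: Black nylon horseshoe packer, 9 mm thick, two round holes in its tail plate; 132 x 56 mm, about 83 g. Slot 20 mm wide, 46 mm long, open at the nose; prong tops bevelled over the last 15 mm to a blunt nose 5 mm high. Origin on the underside where the bolt axis stands once the slot has bottomed; x to the nose (40 mm ahead; tail end 92 mm behind), z up. Starts flat on the deck (z = 0).
- packer_3: Black nylon horseshoe packer, 12 mm thick, three round holes in its tail plate; 132 x 56 mm, about 104 g. Slot 20 mm wide, 46 mm long, open at the nose; prong tops bevelled over the last 15 mm to a blunt nose 8 mm high. Origin on the underside where the bolt axis stands once the slot has bottomed; x to the nose (40 mm ahead; tail end 92 mm behind), z up. Starts flat on the deck (z = 0).
- lug_1 (a point): Grip lug standing at the tail of packer_1: 12 mm along the packer, 30 mm across, 26 mm high above the plate. The point is the centre of its top, 86 mm behind the packer's origin.
- lug_2 (a point): Grip lug standing at the tail of packer_2: 12 mm along the packer, 30 mm across, 26 mm high above the plate. The point is the centre of its top, 86 mm behind the packer's origin.
- lug_3 (a point): Grip lug standing at the tail of packer_3: 12 mm along the packer, 30 mm across, 26 mm high above the plate. The point is the centre of its top, 86 mm behind the packer's origin.
- spanner: Steel spanner, 150 mm long, lying on the deck; bystander. Origin under its middle.
- level: Aluminium spirit level, 230 x 22 x 42 mm, standing on its edge on the deck; bystander. Origin under its centre, x along it.
- carton: Small cardboard carton, 120 x 90 x 70 mm, on the deck; bystander. Origin under its centre.
Mind the look-alikes: they are no part of the job. Leave any turquoise look-alike of the packer_2 alone.

How it is judged:
By the outcome, as a careful person would: the job done as asked, in the order asked, and still so for the second after the job is handed in, with the robot touching nothing.
It also fails if it takes over 72 s, if anything falls off the work surface, if the arm or the gripper's body presses on something with over 40 N, if the wrist force passes 120 N, or if a joint passes its speed limit or range.

ROBOT

A 7-joint arm with a two-finger parallel gripper is mounted at the origin on the work surface. World frame = base frame: x ahead of the robot, y to its left, z up, the work surface at z = 0. Lengths are in m, angles in rad, forces in N, time in s.
With the tool pointing down it reaches from about 0.4 to 0.9 m from the base axis. Payload 5.6 kg.
Tool frame: the origin (TCP) lies midway between the tips of the shut fingers; the grasp point (between the pads) lies 19 mm behind it; y points along the fingers, z is the direction in which the jaws open and shut, and the axes are right-handed (so a half turn about y gives the same grasp; the last joint's range is limited). The gripper opens to 92 mm and grips with 3 to 60 N. Pads are 20 mm wide; open, the fingers measure 128 mm over their backs; the gripper's body (75 mm by 189 mm) begins 69 mm behind the grasp point.
Start: joints at [-1.263, 0.468, -0.012, 1.603, 0.006, 1.071, -0.056], TCP at [0.223, 0.61, 0.215] pointing down, gripper open.
Joint ranges: [-2.53, 2.53], [-0.31, 2.02], [-1.57, 1.55], [0.28, 2.44], [-1.29, 4.43], [0.15, 1.84], [-2.92, 2.92]. Speed limits (rad/s): [2.57, 2.57, 3.14, 3.14, 3.14, 3.14, 3.14].

INTERFACE

Orientations are given as a 3x3 rotation matrix whose columns are the frame's x, y, z axes.
In Python, from station import env, effector, solver, viewer, workorder, search_frame, tip_of gives the robot as it stands. Calls block until the motion is done:
- env.reach(position, orientation): joint-space move of the TCP to a pose.
- env.movel(position, frame=None, rate=0.15): straight line of the TCP; frame=None keeps the orientation; rate is the mean speed in m/s.
- env.goto_joints(angles): joint-space move.
- effector.release() and effector.grasp(squeeze=None): open the fingers fully, or close them until they stop; squeeze is the grip in N (None keeps the last).
- env.pause(seconds).
- solver.inverse_kinematics(position, orientation): joint angles nearest the present ones, or None.
- env.sense(): the state.
- viewer.read_camera(name): name is "scene" or "top" or "wrist"; returns (picture, depth): 384x512x3 uint8, red, green, blue; 384x512 float32, m along the optical axis (not along the pixel's ray), 0 where there is no reading.
- viewer.camera_info(name): a dict with "intrinsics" (3x3 intrinsics, pixels), "dist_coeffs" ([k1, k2, p1, p2, k3] as OpenCV has them; the pictures are not rectified), "eye" and "rotation" of the camera in the world; the wrist camera has in their place "T_tool_cam" (4x4, takes a point from camera to tool coordinates, whose origin is the TCP and whose axes are the tool frame's). Camera axes: x right, y up, looking along -z (the intrinsics and any distortion apply to the point x, -y, -z); pixel columns grow to the right and rows downward; lengths in m; the calibration is good to about 2 mm. A picture is of the moment at which its call begins: read the wrist's pose just before it. camera_info takes no time and is no camera call.
A pose or a line that the arm cannot do raises env.PlanningError and nothing moves.
- workorder.finish_job(): hands the job in, once; it reports no verdict.
Trained networks look in the newest picture that a camera, given by its name, has taken for a name from the list of things; names that differ only in an ending like _2 or _b are one class to them, and where a whole thing is asked for, a point or a joint stands for the part that bears it (a point fixed in the world has none). Each returns a list of dicts, best first, with "score" (0 to 1); they miss things now and then, are a little off and sometimes report something else, mostly with a low value. They report only what shows in the picture. A call takes as long as a camera call. They do not tell look-alikes from the thing itself.
- search_frame(camera, name): "at" ([x, y, z] in m, in world coordinates, good to about 4 mm: the middle of the surface that is visible of it).
- tip_of(camera, name): "at" ([x, y, z] in m, in world coordinates, good to about 4 mm: a listed point, or the origin of a listed thing).
The state is a dict: "t": time; "joint_positions": joint angles; "joint_velocities": joint speeds; "tau": joint torques, N m; "ee_pos": TCP position; "tcp_rot": TCP orientation; "wrist_force": force on the tool from outside, world axes, zero at the start; "moment": the same for the moment, N m; "gripper_width": finger opening in m.
Only numpy, scipy, OpenCV 4.12 (cv2) and the standard library are available. Lean on these libraries where they do the work, as an engineer would, in place of code of your own. Each camera call takes 0.05 s, during which the arm holds its last target. There are 200 camera calls.

## Working session

There is one attempt and no reset: what is moved stays moved. The work goes in short steps, each a Python script; the robot and the scene stay as the last script left them, time stands still between calls to the robot, and variables do not carry over. Pictures are saved under pics/ and viewed, about 8 in all and at most 12, crops included, and the job is handed in when it is done.

```bash
ls; mkdir -p pics
cat > h.py <<'E'
import numpy as np, cv2
from station import env, effector, solver, viewer, workorder, search_frame, tip_of
def save(name, fn):
    p,d=viewer.read_camera(name); cv2.imwrite('pics/'+fn,p[:,:,::-1]); return p,d
def pose(name,s=None):
    i=viewer.camera_info(name)
    if 'eye' in i: return np.array(i['rotation']),np.array(i['eye']),i
    T=np.array(i['T_tool_cam']); s=s or env.sense(); R=np.array(s['tcp_rot'])
    return R@T[:3,:3], R@T[:3,3]+np.array(s['ee_pos']), i
def ray(name,uv,z,P=None):
    R,e,i=P or pose(name)
    q=cv2.undistortPoints(np.array(uv,float).reshape(-1,1,2),np.array(i['intrinsics']),np.array(i['dist_coeffs'])).reshape(-1,2)
    d=np.c_[q[:,0],-q[:,1],-np.ones(len(q))]@R.T
    return e+d*((z-e[2])/d[:,2])[:,None]
def proj(name,X,P=None):
    R,e,i=P or pose(name)
    c=(np.atleast_2d(X)-e)@R; c=c*[1,-1,-1]
    return cv2.projectPoints(c,np.zeros(3),np.zeros(3),np.array(i['intrinsics']),np.array(i['dist_coeffs']))[0].reshape(-1,2)
E
python3 - <<'E'
from h import *
np.set_printoptions(precision=4,suppress=True)
s=env.sense();print(s['t'],s['tcp_rot'],s['wrist_force'])
out=[]
for c in ['scene','top']:
    p,d=save(c,c+'0.png'); 
    i=viewer.camera_info(c);print(c,i['eye'],np.array(i['rotation']).round(2).tolist(),i['intrinsics'])
    for n in ['packer_1','lug_1','foot_mouth','rack','spanner','level','carton']:
        for r in tip_of(c,n): print(c,n,np.round(r['at'],3),round(r['score'],2),proj(c,r['at']).round(0))
E
```

```text
pics
0.0 [[ 0.9391 -0.0005  0.3437]
 [-0.3437 -0.0017  0.9391]
 [ 0.0001 -1.     -0.0018]] [ 0.1191 -0.1106 -0.8437]
scene [ 0.9615 -0.7514  0.6647] [[0.88, -0.25, 0.41], [0.48, 0.5, -0.72], [-0.02, 0.83, 0.56]] [[356.9206   0.     256.7747]
 [  0.     356.9206 192.7073]
 [  0.       0.       1.    ]]
scene packer_1 [ 0.268 -0.337 -0.003] 0.92 [[109. 259.]]
scene packer_1 [ 0.343 -0.082 -0.001] 0.8 [[190. 214.]]
scene packer_1 [ 0.621 -0.241  0.001] 0.78 [[241. 279.]]
scene packer_1 [ 0.423 -0.23   0.   ] 0.72 [[180. 251.]]
scene packer_1 [ 0.521 -0.171 -0.006] 0.7 [[223. 251.]]
scene lug_1 [ 0.425 -0.084  0.035] 0.92 [[211. 212.]]
scene lug_1 [ 0.322 -0.269  0.035] 0.84 [[140. 239.]]
scene lug_1 [ 0.416 -0.319  0.036] 0.83 [[153. 262.]]
scene lug_1 [ 0.526 -0.255  0.045] 0.77 [[204. 257.]]
scene lug_1 [ 0.625 -0.326  0.035] 0.76 [[222. 295.]]
scene foot_mouth [ 0.585  0.115 -0.003] 0.88 [[288. 202.]]
scene rack [0.592 0.151 0.001] 0.91 [[294. 196.]]
scene spanner [ 0.718  0.043 -0.003] 0.69 [[319. 227.]]
scene level [ 0.732 -0.18   0.001] 0.84 [[293. 278.]]
scene carton [0.371 0.356 0.001] 0.68 [[264. 155.]]
top [0.3903 0.0156 1.2006] [[0.0, 1.0, -0.08], [-1.0, 0.0, -0.01], [-0.01, 0.08, 1.0]] [[465.8606   0.     255.6486]
 [  0.     465.8606 194.0474]
 [  0.       0.       1.    ]]
top packer_1 [ 0.262 -0.338  0.003] 0.92 [[397. 282.]]
top packer_1 [ 0.624 -0.242 -0.001] 0.79 [[359. 144.]]
top packer_1 [ 0.426 -0.235  0.003] 0.71 [[358. 220.]]
top lug_1 [ 0.416 -0.32   0.032] 0.94 [[393. 223.]]
top lug_1 [ 0.532 -0.259  0.044] 0.9 [[370. 177.]]
top lug_1 [ 0.32  -0.271  0.034] 0.79 [[375. 261.]]
top lug_1 [ 0.624 -0.326  0.027] 0.66 [[393. 143.]]
top lug_1 [ 0.52  -0.173 -0.001] 0.51 [[334. 183.]]
top rack [ 0.595  0.151 -0.006] 0.73 [[210. 155.]]
top spanner [ 0.722  0.047 -0.001] 0.88 [[249. 108.]]
top level [ 0.726 -0.182  0.006] 0.57 [[336. 106.]]
top carton [0.373 0.36  0.002] 0.82 [[129. 239.]]
```

```bash
python3 -c "
import cv2,numpy as np
a=cv2.imread('pics/scene0.png');b=cv2.imread('pics/top0.png')
cv2.imwrite('pics/both.png',np.vstack([a,b])[:, :]) if 0 else cv2.imwrite('pics/t.png',cv2.resize(b,(800,600)))"
```

```text
(no output)
```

View pics/t.png

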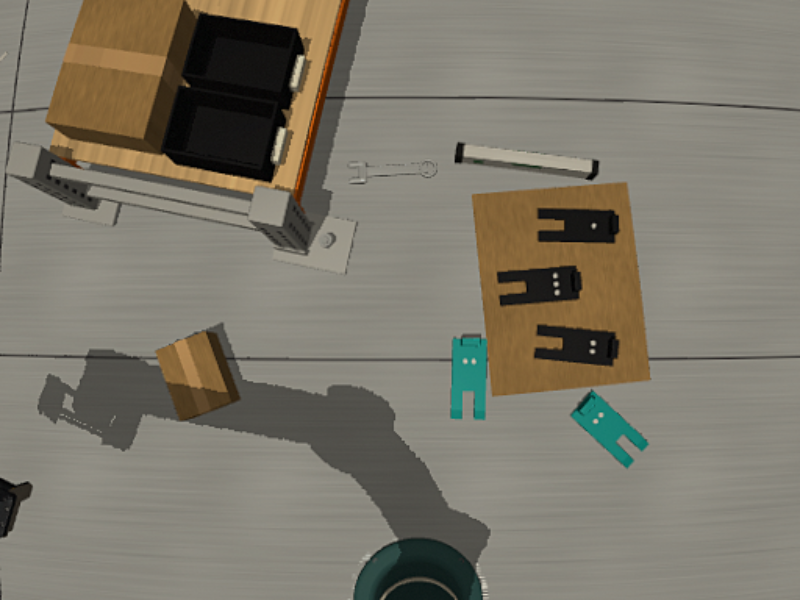

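View pics/scene0.png

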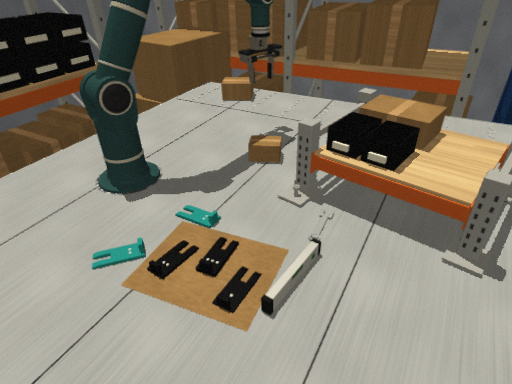

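Candidates (zoomed top picture):
- Black one-hole packer at (580,225) is packer_1.
- Black three-hole packer at (540,285) is packer_3.
- Black two-hole packer at (578,345) is packer_2.
- The turquoise ones at (470,378) and (610,428) are look-alikes and stay put.
- The foot is at (325,240), with its bolt at (328,240).

I'll look closer with the wrist camera.

```bash
cat >> h.py <<'E'
def ori(a):  # jaw axis at world heading a (rad), tool down
    z=np.array([np.cos(a),np.sin(a),0]); y=np.array([0,0,-1.]); return np.c_[np.cross(y,z),y,z]
E
python3 - <<'E'
from h import *
np.set_printoptions(precision=4,suppress=True)
print(np.array(viewer.camera_info('wrist')['T_tool_cam']),viewer.camera_info('wrist')['intrinsics'][0])
a=np.deg2rad(79)
env.reach([0.38,0.33,0.40],ori(a)); 
env.reach([0.50,0.02,0.30],ori(a)); s=env.sense();print(s['t'],s['joint_positions'],s['ee_pos'])
p,d=save('wrist','w1.png');np.save('w1d.npy',d); P=pose('wrist',s)
for n in ['foot_mouth','rack','lug_1']:
    for r in tip_of('wrist',n): print(n,np.round(r['at'],4),round(r['score'],2),proj('wrist',r['at'],P).round(0))
env.reach([0.5,-0.28,0.30],ori(np.pi/2)); s=env.sense();print(s['t'],s['joint_positions'],s['ee_pos'])
p,d=save('wrist','w2.png');np.save('w2d.npy',d); P=pose('wrist',s)
for n in ['packer_1','lug_1']:
    for r in tip_of('wrist',n): print(n,np.round(r['at'],4),round(r['score'],2),proj('wrist',r['at'],P).round(0))
cv2.imwrite('pics/w12.png',cv2.resize(np.vstack([cv2.imread('pics/w1.png'),cv2.imread('pics/w2.png')]),(400,600)))
E
```

```text
[[ 0.0004 -0.9668 -0.2556 -0.0722]
 [-0.0001  0.2556 -0.9668 -0.1701]
 [ 1.      0.0004  0.     -0.0004]
 [ 0.      0.      0.      1.    ]] [289.6406   0.     252.7583]
3.4917 [-0.4836  0.1212  0.4127  1.881  -0.0536  1.1498  1.3296] [0.5002 0.0217 0.3001]
rack [ 0.5906  0.1512 -0.0046] 0.6 [[337. 201.]]
lug_1 [ 0.3223 -0.2758  0.0351] 0.88 [[22. 84.]]
lug_1 [ 0.4311 -0.0827  0.0298] 0.68 [[175. 135.]]
lug_1 [ 0.4138 -0.3205  0.0374] 0.63 [[ 16. 154.]]
lug_1 [ 0.525  -0.2548  0.0363] 0.57 [[ 84. 216.]]
lug_1 [ 0.5898  0.1508 -0.0018] 0.56 [[338. 201.]]
4.8417 [-0.0734  0.2849  0.6499  1.7309 -0.1853  1.1882  2.1994] [ 0.5007 -0.2785  0.2998]
packer_1 [ 0.625  -0.2394 -0.0026] 0.82 [[275. 234.]]
packer_1 [ 0.4277 -0.2356  0.0028] 0.68 [[280. 118.]]
packer_1 [ 0.5191 -0.1795 -0.0005] 0.68 [[313. 175.]]
packer_1 [ 0.3425 -0.0826  0.0002] 0.64 [[384.  59.]]
lug_1 [ 0.431  -0.084   0.0331] 0.84 [[386. 120.]]
lug_1 [ 0.6283 -0.3224  0.0356] 0.83 [[226. 245.]]
lug_1 [ 0.5255 -0.2567  0.0357] 0.83 [[267. 184.]]
lug_1 [ 0.4151 -0.3184  0.0359] 0.57 [[225. 109.]]
```

View pics/w12.png

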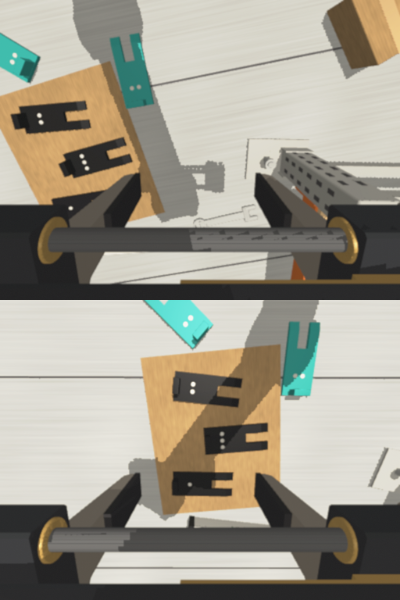

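The wrist views agree with the top view. In the upper one the foot's front edge is at about (247,160) and the bolt at about (268,160). The lower one shows the 2-hole packer at (205,388), the 3-hole at (235,438) and the 1-hole at (200,483). Next: packer yaws and the foot's heading.

Run:
```python
from h import *
np.set_printoptions(precision=4,suppress=True)
info=viewer.camera_info('wrist');T=np.array(info['T_tool_cam'])
# w2 pose
R=ori(np.pi/2);e=np.array([0.5007,-0.2785,0.2998]);P2=(R@T[:3,:3],R@T[:3,3]+e,info)
Pt=pose('top')
for cam,fn,P in [('wrist','w2.png',P2),('top','top0.png',Pt)]:
    g=cv2.imread('pics/'+fn).max(2)
    for k,t,l,o in [(1,.006,(.626,-.325),(.624,-.241)),(2,.009,(.415,-.319),(.427,-.235)),(3,.012,(.527,-.257),(.520,-.175))]:
        l=np.array(l);o=np.array(o);u=(o-l)/np.linalg.norm(o-l);n=np.array([-u[1],u[0]])
        C=[np.r_[l+u*a+n*b,t] for a,b in [(-14,-36),(-14,36),(134,36),(134,-36)] for a,b in [(a/1e3,b/1e3)]]
        m=np.zeros(g.shape,np.uint8);cv2.fillPoly(m,[proj(cam,C,P).round().astype(int)],1)
        v,uu=np.nonzero((g<45)&(m>0)); X=ray(cam,np.c_[uu,v],t,P)[:,:2]
        (c,sz,an)=cv2.minAreaRect((X*1000).astype(np.float32))
        q=(X-l)@np.c_[u,n]; 
        # axis: midpoints of lateral extents per slice
        mids=[];
        for a in np.arange(.02,.118,.006):
            s=q[(abs(q[:,0]-a)<.004)]
            if len(s)>3: mids.append((a,(s[:,1].max()+s[:,1].min())/2))
        f=np.polyfit(*np.array(mids).T,1)
        print(cam,k,len(X),np.round(c,1),np.round(sz,1),'head',np.degrees(np.arctan2(u[1],u[0])+f[0]).round(2),'lat at lug',(f[1]*1e3).round(1),'tail/nose',(np.percentile(q[:,0],[1,99])*1e3).round(1))
w=cv2.imread('pics/w1.png')[150:270,270:420]
cv2.imwrite('pics/foot.png',cv2.resize(w,(750,600),interpolation=cv2.INTER_CUBIC))
```

```text
wrist 1 1301 [ 622.9 -269.4] [129.2  51.7] head 83.09 lat at lug 8.7 tail/nose [ -8.2 118.8]
wrist 2 540 [ 422.6 -259.7] [126.7  51.7] head 112.27 lat at lug -53.6 tail/nose [ -1.2 122.8]
wrist 3 1021 [ 520.7 -200.7] [ 53. 125.] head 93.61 lat at lug 11.7 tail/nose [ -5.3 118.8]
top 1 886 [ 624.3 -271.1] [ 53.5 135.7] head 89.55 lat at lug 2.4 tail/nose [-12.7 120.2]
top 2 918 [ 423.  -263.1] [137.8  55.2] head 83.79 lat at lug -1.8 tail/nose [-10.2 123. ]
top 3 901 [ 522.3 -201.5] [ 55.2 137. ] head 95.0 lat at lug -0.4 tail/nose [-10.7 122.4]
```

View pics/foot.png

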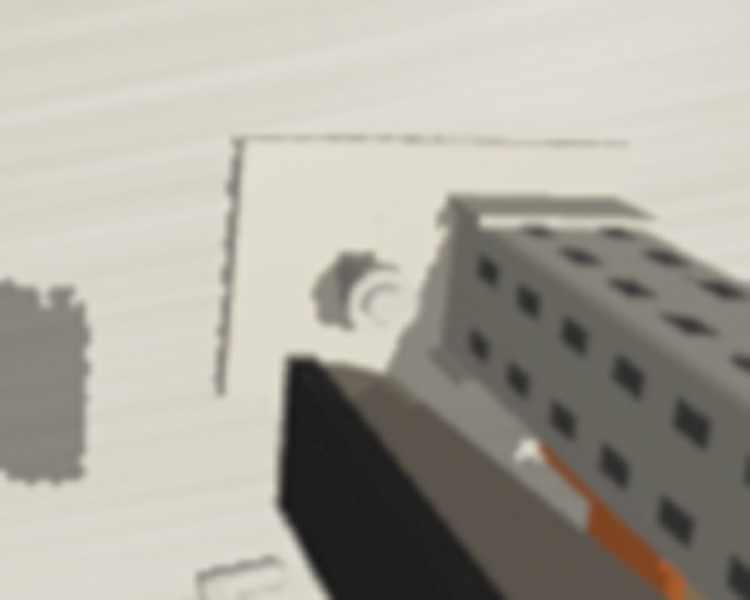

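The crop shows the foot's front edge running from (238,138) to (220,393), the side edge out to (628,143), and the bolt top at (383,303).

Run:
```python
from h import *
np.set_printoptions(precision=4,suppress=True)
info=viewer.camera_info('wrist');T=np.array(info['T_tool_cam'])
R=ori(np.deg2rad(79));e=np.array([0.5002,0.0217,0.3001]);P=(R@T[:3,:3],R@T[:3,3]+e,info)
uv=np.array([[238,138],[220,393],[628,143]])/5+[270,150]
for z in (.009,.013,.017):
    X=ray('wrist',uv,z,P); a=X[0]-X[1]; b=X[2]-X[0]
    print(z,X[:,:2].ravel(),'head',np.degrees(np.arctan2(-a[0],a[1]))+90 if 0 else (np.degrees(np.arctan2(a[1],a[0]))-90,np.degrees(np.arctan2(b[1],b[0]))))
print('bolt top',ray('wrist',[[383/5+270,303/5+150]],.045,P))
d=np.load('w1d.npy')
vv,uu=np.mgrid[0:384,0:512]; K=np.array(info['intrinsics'])
q=cv2.undistortPoints(np.c_[uu.ravel(),vv.ravel()].astype(float).reshape(-1,1,2),K,np.array(info['dist_coeffs'])).reshape(384,512,2)
W=np.stack([q[...,0]*d,-q[...,1]*d,-d],-1)@P[0].T+P[1]
Z=W[...,2]
print('foot',np.median(Z[180:195,322:345]),Z[180:195,322:345].std(),'deck above',np.median(Z[160:174,318:370]),'deck left',np.median(Z[178:205,295:312]),Z[178:205,295:312].std())
sel=np.r_[[W[v,u] for v in range(150,235) for u in list(range(285,312))]+[W[v,u] for v in range(150,174) for u in range(312,380)]]
sel=sel[sel[:,2]>-.05];A=np.c_[sel[:,:2],np.ones(len(sel))];c=np.linalg.lstsq(A,sel[:,2],rcond=None)[0]
F=W[181:200,321:345].reshape(-1,3); r=F[:,2]-np.c_[F[:,:2],np.ones(len(F))]@c
print('foot over deck plane',np.median(r),r.std())
bt=Z[207:214,343:350]; print('bolt depth z',np.median(bt))
# top camera bolt / net
b=cv2.imread('pics/top0.png')
print(proj('top',[[.593,.152,.045]]))
```

```text
0.009 [0.5407 0.1208 0.6272 0.1029 0.5666 0.2449] head (np.float64(78.28605246237603), np.float64(78.22680511026715))
0.013 [0.5397 0.1201 0.6254 0.1023 0.5654 0.2431] head (np.float64(78.28605246237603), np.float64(78.22680511026711))
0.017 [0.5388 0.1193 0.6237 0.1017 0.5642 0.2412] head (np.float64(78.28605246237606), np.float64(78.22680511026711))
bolt top [[0.5919 0.151  0.045 ]]
foot 0.010604720199797468 0.0008201943062612675 deck above -0.00014839045268488782 deck left -0.00012903922088436381 0.0379158422164528
foot over deck plane 0.016020393471692693 0.0028812387359991995
bolt depth z 0.04471582519196149
[[206.9386 152.6562]]
```

Run:
```python
from h import *
np.set_printoptions(precision=3,suppress=True)
h=np.deg2rad(78.25);u=np.array([np.cos(h),np.sin(h)]);b=np.array([.5923,.1507])
home=b-u*.086; pre=b-u*.186
for k,l,hd in [(1,(.626,-.325),90),(2,(.4165,-.319),84),(3,(.527,-.257),95)]:
    for off in (90,-90):
        print(k,off,solver.inverse_kinematics([*l,.012],ori(np.deg2rad(hd+off))))
for off in (90,-90):
    for q in (pre,home): print(off,q,solver.inverse_kinematics([*q,.012],ori(h+np.deg2rad(off))))
d=np.load('w1d.npy');info=viewer.camera_info('wrist');T=np.array(info['T_tool_cam'])
R=ori(np.deg2rad(79));e=np.array([0.5002,0.0217,0.3001])
vv,uu=np.mgrid[0:384,0:512]
q=cv2.undistortPoints(np.c_[uu.ravel(),vv.ravel()].astype(float).reshape(-1,1,2),np.array(info['intrinsics']),np.array(info['dist_coeffs'])).reshape(384,512,2)
W=np.stack([q[...,0]*d,-q[...,1]*d,-d],-1)@(R@T[:3,:3]).T+R@T[:3,3]+e
n=np.array([u[1],-u[0]])
Q=(W[...,:2]-b); a=Q@u;c=Q@n;Z=W[...,2];ok=d>0
foot=ok&(a>-.036)&(a<.02)&(c>-.042)&(c<-.015); deck=ok&(a>-.036)&(a<.02)&(c<-.052)&(c>-.08)
print('foot',np.median(Z[foot]),foot.sum(),'deck',np.median(Z[deck]),deck.sum(),Z[foot].std(),Z[deck].std())
```

```text
1 90 [ 1.071  1.144 -1.12   1.514  1.082  1.189  2.894]
1 -90 [-0.05   0.919  0.755  1.601 -0.747  0.931  0.974]
2 90 [ 1.277  0.795 -0.898  1.988  0.882  0.809  2.894]
2 -90 [ 0.026  0.681  0.727  2.068 -0.74   0.67   1.147]
3 90 [ 1.158  1.019 -1.118  1.831  1.079  1.053  2.819]
3 -90 [-0.119  0.745  0.697  1.916 -0.701  0.741  1.077]
90 [ 0.554 -0.031] [ 0.181  0.617 -0.234  1.945  0.238  0.606  2.728]
90 [0.575 0.067] [-0.235  0.626  0.08   1.905 -0.081  0.614  2.833]
-90 [ 0.554 -0.031] [-0.529  0.704  0.69   1.992 -0.699  0.696  0.4  ]
-90 [0.575 0.067] [-0.679  0.729  0.678  1.935 -0.684  0.723  0.205]
foot 0.010577884300249474 548 deck -0.000132163744924918 578 0.0008397254884871424 0.0009019152108929434
```

Camera depth puts the gap at about 5.7 mm, which is borderline between packers 1 and 2, so it has to be tried. I'll start with packer_2, gripping across the lug so the fingers open clear of the foot.

```bash
cat >> h.py <<'E'
H=np.deg2rad(78.25);U=np.array([np.cos(H),np.sin(H)]);B=np.array([.5923,.1507])
def at(s,z): return [*(B+U*s),z]          # s: along the foot axis from the bolt
T_={1:.006,2:.009,3:.012}
def pick(l,hd,t):
    R=ori(np.deg2rad(hd-90)); effector.release()
    env.reach([*l,.10],R); env.movel([*l,t+.003],rate=.1)
    f=env.sense()['wrist_force']; effector.grasp(40)
    s=env.sense(); print('t',s['t'],'width',s['gripper_width'],'z',s['ee_pos'],'df',np.round(s['wrist_force'],2),np.round(f,2))
def push(t,s0,s1,lim=20,step=.003,f0=None):
    "advance packer's origin from s0 to s1 (relative to bolt); stop on force"
    f0=np.array(env.sense()['wrist_force']) if f0 is None else f0; log=[];s=s0;n=np.array([U[1],-U[0]])
    while s<s1-1e-6:
        s=min(s+step,s1); env.movel(at(s-.086,t+.003),rate=.04)
        f=np.array(env.sense()['wrist_force'])-f0; log.append((round(s*1e3),round(-f[:2]@U,1),round(f[:2]@n,1),round(f[2],1)))
        if abs(f[:2]@U)>lim or abs(f[:2]@n)>15: break
    print(log); print('t',env.sense()['t']); return s,f0
E
python3 - <<'E'
from h import *
pick((.4165,-.319),84,.009)
s=env.sense();p=s['ee_pos']; env.movel([p[0],p[1],.06],rate=.12)
env.reach(at(-.086-.085,.06),ori(H-np.pi/2)); env.movel(at(-.086-.085,.0125),rate=.1)
s=env.sense();print(s['t'],s['ee_pos'],s['wrist_force'],s['gripper_width'])
a=save('wrist','g2w.png')[0];b=save('top','g2t.png')[0]
c=cv2.resize(b[100:230,150:350],(512,333))
cv2.imwrite('pics/g2.png',cv2.resize(np.vstack([a,c])[:,:,::-1],(428,600)))
for r in tip_of('top','packer_2')+tip_of('wrist','packer_2'): print(np.round(r['at'],4),round(r['score'],2))
E
```

```text
t 8.3 width 0.029505825092905794 z [ 0.41650093 -0.31902097  0.01199073] df [0.24 0.76 0.11] [ 0.74  0.01 -0.27]
10.7333 [ 0.55604395 -0.01699859  0.01144079] [-3.69471333  0.50550813  4.1902659 ] 0.02877207981766176
[ 0.6256 -0.2404 -0.0015] 0.88
[ 0.2621 -0.3363  0.003 ] 0.71
[ 0.3415 -0.0831  0.    ] 0.68
[ 0.5248 -0.1723  0.0015] 0.58
[0.5742 0.0658 0.0015] 0.41
[5.751e-01 6.520e-02 2.000e-04] 0.92
```

View pics/g2.png

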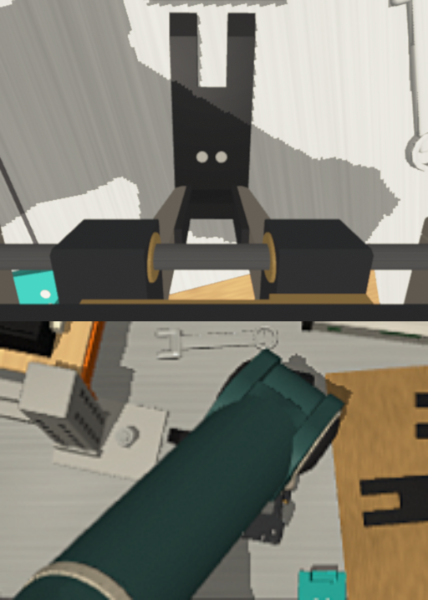

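The two-hole packer is held squarely, with its slot open toward the foot's edge at the top of the picture. Measured origin (0.575, 0.0655) against 0.575, 0.0675 expected. Pushing now.

Run:
```python
from h import *
env.movel(at(-.086-.085,.0135),rate=.1); print(env.sense()['wrist_force'])
f0=np.array([.3,.1,-.7])
s,_=push(.0103,-.085,-.003,lim=20,step=.004,f0=f0)
print(env.sense()['ee_pos'],at(s-.086,0))
```

```text
[-1.21966984  0.09402031 -0.76706848]
[(-81, np.float64(0.5), np.float64(0.1), np.float64(-0.3)), (-77, np.float64(6.1), np.float64(-1.0), np.float64(0.1)), (-73, np.float64(12.5), np.float64(-0.4), np.float64(2.6)), (-69, np.float64(20.6), np.float64(-3.0), np.float64(4.3))]
t 12.1833
[ 0.55909991 -0.010287    0.01377597] [np.float64(0.5607355285732726), np.float64(-0.0010520482351104588), 0]
```

It stopped with the nose at the foot's edge. However, I was carrying the packer about 1.8 mm above its grasp height, so this isn't a fair test. I'll back off, set it flat on the deck and try again.

Run:
```python
from h import *
env.movel(at(-.086-.088,.0135),rate=.1); env.movel(at(-.086-.088,.0112),rate=.05)
s=env.sense();print(s['ee_pos'],s['wrist_force'])
save('wrist','r.png')
f0=np.array([.3,.1,-.7])
push(.0082,-.088,-.003,lim=20,step=.004,f0=f0)
s=env.sense();print(s['ee_pos'],(np.array(s['ee_pos'])[:2]-B)@U+.086)
```

```text
[ 0.55759843 -0.01823611  0.01148132] [-0.14140785  0.25159077  2.98646269]
[(-84, np.float64(1.4), np.float64(-1.7), np.float64(5.8)), (-80, np.float64(2.5), np.float64(-0.9), np.float64(6.2)), (-76, np.float64(3.1), np.float64(-1.1), np.float64(7.9)), (-72, np.float64(7.2), np.float64(-0.1), np.float64(6.1)), (-68, np.float64(10.1), np.float64(0.1), np.float64(7.4)), (-64, np.float64(12.2), np.float64(0.8), np.float64(7.0)), (-60, np.float64(10.6), np.float64(0.4), np.float64(5.7)), (-56, np.float64(9.0), np.float64(0.5), np.float64(6.8)), (-52, np.float64(8.4), np.float64(1.0), np.float64(6.1)), (-48, np.float64(9.3), np.float64(0.3), np.float64(6.6)), (-44, np.float64(9.8), np.float64(-0.3), np.float64(7.3)), (-40, np.float64(8.8), np.float64(0.4), np.float64(6.7)), (-36, np.float64(9.2), np.float64(-0.0), np.float64(6.7)), (-32, np.float64(9.0), np.float64(0.5), np.float64(7.7)), (-28, np.float64(9.7), np.float64(0.6), np.float64(6.2)), (-24, np.float64(8.8), np.float64(-0.1), np.float64(6.9)), (-20, np.float64(9.0), np.float64(-1.1), np.float64(6.2)), (-16, np.float64(9.3), np.float64(-0.1), np.float64(7.3)), (-12, np.float64(9.3), np.float64(0.0), np.float64(7.8)), (-8, np.float64(9.8), np.float64(0.2), np.float64(8.3)), (-4, np.float64(8.9), np.float64(1.0), np.float64(7.2)), (-3, np.float64(10.7), np.float64(0.4), np.float64(8.6))]
t 18.325
[0.57368978 0.05961658 0.01140516] -0.006964628175759227
```

Laid flat, it slid in: 12 N on the bevel, then a steady 9 N, which is the snug signature. The arm lags about 4 mm, so I'll push until the slot bottoms on the bolt.

Run:
```python
from h import *
s,_=push(.0082,-.003,.010,lim=16,step=.0015,f0=np.array([.3,.1,-.7]))
p=np.array(env.sense()['ee_pos']);sa=(p[:2]-B)@U+.086;print('actual',sa)
env.movel([p[0],p[1],.0118],rate=.05)          # unload
print(env.sense()['wrist_force'])
effector.release(); print(env.sense()['wrist_force'])
env.movel([p[0],p[1],.12],rate=.15)
env.movel([*(B-U*.15),.22],rate=.2)
st=env.sense();P=pose('wrist',st)
a=save('wrist','f.png')[0]
for n in ('packer_2','lug_2','rack'):
    for r in tip_of('wrist',n): print(n,np.round(r['at'],4),round(r['score'],2),'along',round((np.array(r['at'])[:2]-B)@U,4))
print(st['t'],proj('wrist',[[*B,.045],[*(B-U*.086),.035]],P))
cv2.imwrite('pics/f2.png',cv2.resize(a[:260,100:420][:,:,::-1],(640,520)))
```

```text
[(-2, np.float64(10.1), np.float64(0.3), np.float64(8.0)), (0, np.float64(10.2), np.float64(-1.0), np.float64(7.7)), (2, np.float64(9.9), np.float64(0.5), np.float64(7.8)), (3, np.float64(11.2), np.float64(0.1), np.float64(8.1)), (5, np.float64(10.8), np.float64(0.4), np.float64(7.8)), (6, np.float64(11.8), np.float64(0.4), np.float64(8.1)), (8, np.float64(14.0), np.float64(-0.8), np.float64(8.3)), (9, np.float64(16.1), np.float64(-0.5), np.float64(9.0))]
t 20.325
actual 0.0014902016494440784
[-1.30325538 -5.13376491  0.60872772]
[-0.0865643  -0.24464167  0.32141637]
packer_2 [ 0.5188 -0.1756  0.0025] 0.96 along -0.3344
packer_2 [ 0.3429 -0.0844  0.0016] 0.95 along -0.281
packer_2 [ 0.6245 -0.2411 -0.0024] 0.6 along -0.377
lug_2 [ 0.5242 -0.2545  0.0378] 0.89 along -0.4106
lug_2 [0.5688 0.0699 0.0341] 0.78 along -0.0839
lug_2 [ 0.4293 -0.0825  0.0334] 0.76 along -0.2615
rack [ 0.5903  0.1517 -0.0031] 0.79 along 0.0006
23.2583 [[254.35349171  43.84434837]
 [254.17508405 125.48340621]]
```

View pics/f2.png

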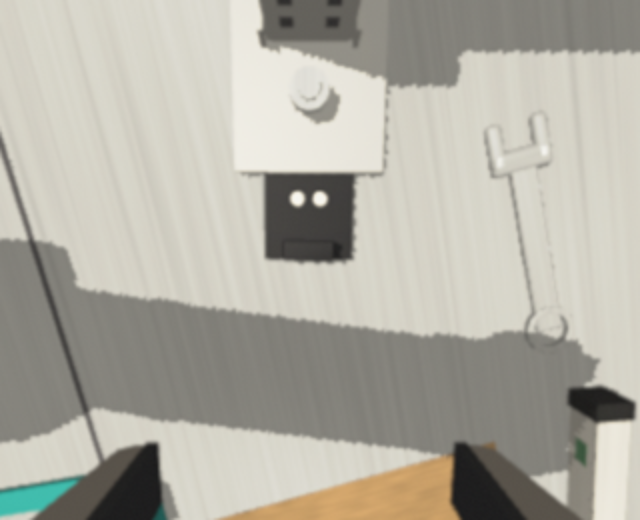

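The packer is home around the bolt, with its tail at (310,215) and the lug 84–86 mm behind the bolt. The spanner and level are untouched. One last check that the foot has risen, then I'll hand in.

Run:
```python
from h import *
s=env.sense();P=pose('wrist',s);p,d=viewer.read_camera('wrist');i=P[2]
vv,uu=np.mgrid[0:384,0:512]
q=cv2.undistortPoints(np.c_[uu.ravel(),vv.ravel()].astype(float).reshape(-1,1,2),np.array(i['intrinsics']),np.array(i['dist_coeffs'])).reshape(384,512,2)
W=np.stack([q[...,0]*d,-q[...,1]*d,-d],-1)@P[0].T+P[1]
Q=W[...,:2]-B;a=Q@U;c=Q@[U[1],-U[0]];Z=W[...,2];r=(d>0)&(a>-.036)&(a<.0)
pl=(d>0)&(a>-.07)&(a<-.045)&(abs(c)<.022)
print('foot',np.median(Z[r&(c>-.042)&(c<-.015)]),'plate',np.median(Z[pl]),'deck',np.median(Z[r&(c<-.055)&(c>-.08)]))
save('top','end.png')
for n in ('packer_1','spanner','level','carton'):
    for x in tip_of('top',n): print(n,np.round(x['at'],3),round(x['score'],2))
workorder.finish_job(); print(env.sense()['t'])
```

```text
foot 0.013984693790694641 plate 0.008999239377345591 deck 4.386775680764732e-06
packer_1 [ 0.523 -0.174 -0.   ] 0.9
packer_1 [ 0.262 -0.336  0.003] 0.88
packer_1 [ 0.342 -0.082  0.001] 0.66
packer_1 [ 0.624 -0.244 -0.002] 0.64
level [ 0.728 -0.178  0.002] 0.64
carton [0.372 0.358 0.002] 0.65
the job is handed in; nothing more can be done
the job is handed in; nothing more can be done
```

I handed the job in with packer_2 (two holes, 9 mm) in place under the foot, around the anchor bolt, at about 24 s of the 72 s.

**First try:** it stopped at the foot's edge, pushing up to about 20 N, because I was carrying it about 2 mm too high. I backed off, laid it flat on the deck and tried again.

**Second try:** it slid in at about 9–12 N, which is the snug range. The force then rose to 16 N as the slot reached the bolt, with the packer fully home. I was also pressing down with about 7 N, so part of that force is deck friction.

**Last checks:**
- **Fit:** the foot's top face rose from about 10.7 to 14.0 mm above the deck. That is packer (9 mm) plus plate (5 mm), so the leg rests on it.
- **Other packers:** packer_1 and packer_3 were never touched and lie flat where they started. Packer_2 seated snugly, so I did not try either of them.
- **Bystanders:** the level and carton read the same positions as before. The network missed the spanner in the final top picture, but the wrist picture just before showed it undisturbed.

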